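# Back off the slicer's blade-lock wheel two turns

## Task

Loosen the vegetable slicer's blade lock so that the blade can come out for washing: roll a fingertip again and again across the top of the knurled wheel, the way the yellow arrow points, until it stands two full turns from tight and the red pointer beside it is in the green band. The wheel may already be slack by part of a turn; stop at two turns, because the blade drops out if it is wound much further. Use only the fingertips, do not touch the bowl, bottle, tongs or food pusher, and finish clear of everything.

Things in the scene. Friction and masses are not known exactly. Their poses are not given: they have to be found in the camera images.
- rim_top (a point): Topmost point of the knurled steel wheel's rim, mid-width, 103.5 mm above the table; fixed to the slicer, does not turn. Axes: z up, y along the wheel's level axle; the rim's top must be moved along -x to loosen (yellow arrow). Wheel: 41 mm diameter over its 20 ridges, 18 mm wide, axle 20.5 mm below this point. The black cheeks beside it (34 mm along x, 11 to 20 mm off in y) end 8.5 mm below this point.
- slicer: Vegetable slicer fixed to the table; origin on the table straight below the wheel, axes as rim_top. The wheel stands out of its grey block: 90 mm along x, y from -105 to +55 mm, 85 mm high. Beyond the block its steel deck (74 mm high, white rails 82 mm) runs 275 mm further along +x.
- wheel (a joint): Angle of the knurled wheel in rad: 0 is tight, grows as the rim's top moves along the slicer's -x (loosening). A full turn is 6.28, two turns 12.57, end stop 18.85. One of the ridges is red: on top at 0 and after each full turn. Dry friction: about 1 N along the rim turns it and it stays where it is left, so a fingertip pressed on with 5 to 12 N drives it.
- pointer_tip (a point): Middle of the red pointer bar (34 mm along the slicer's x, 3 mm wide) on the white gauge at the wheel's -y side. It is driven by the wheel: 30 mm to the -y side of the wheel's middle when tight, and 18 mm further along -y for each full turn loosened. It only shows the turns and cannot be pushed.
- green_band (a point): Middle of the green band on the white gauge (9 mm wide along the slicer's y, 66 mm to the -y side of the wheel's middle): where the pointer stands at two full turns.
- bowl: Loose brown paper-board bowl, 116 mm across and 60 mm high, on the table to the slicer's +y side; origin at the centre of its underside. Leave alone.
- oil: Loose amber oil bottle with a black cap, 58 mm across and 190 mm high, standing on the table on the slicer's -y side, beside the deck; origin at the centre of its underside. Leave alone.
- tongs: Loose steel serving tongs with red grips lying on the table on the slicer's -y side, about 240 mm long along its own x, 75 mm wide, 10 mm high; origin near the middle of the underside. Leave alone.
- guard: Loose white food pusher with a black knob, lying on the slicer's deck beyond the wheel, 90 mm across and 44 mm high; origin at the centre of its underside. Leave alone.

How it is judged:
On the way, in this order (a step that is already met when the one before it is completed fails the run):
1. the wheel has been loosened past one full turn from tight (value of joint wheel above 6.28318 rad).
2. the wheel stands at two full turns, within a quarter turn (value of joint wheel between 10.9956 and 14.1372 rad), for 0.2 s.
At the end, for the whole second after the job is handed in: The wheel rests at two full turns from tight (12.57 rad), within a quarter turn (11.0 to 14.1 rad), so the pointer is in the green band; the bowl, bottle, tongs and food pusher are within 20 mm of where they started (all of step 2 and velocity of joint wheel between -0.1 and 0.1 rad/s and distance of each of bowl, oil, tongs, guard from where it was at the start of the episode below 0.02 m); the robot touches nothing.
It fails at once if the wheel was wound past two and a half turns from tight (value of joint wheel above 15.708 rad).
It fails at once if the arm or the gripper's body, not the fingers, pressed on the slicer (contact force between the arm and slicer above 2 N).
It fails at once if the bowl, bottle, tongs or food pusher was touched by the robot (contact force between any of the fingers, the arm and bowl above 0.5 N or contact force between any of the fingers, the arm and oil above 0.5 N or contact force between any of the fingers, the arm and tongs above 0.5 N or contact force between any of the fingers, the arm and guard above 0.5 N).
It fails at once if the bowl, bottle, tongs or food pusher was moved, lifted or tipped (distance of any of bowl, oil, tongs, guard from where it was at the start of the episode above 0.02 m or angle between any of bowl, oil, tongs, guard's own z axis and vertical above 0.3 rad).
It also fails if it takes over 58 s, if anything falls off the work surface, if the arm or the gripper's body presses on something with over 40 N, if the wrist force passes 120 N, or if a joint passes its speed limit or range.

## Robot

A 6-joint arm with a two-finger parallel gripper is mounted at the origin on the work surface. World frame = base frame: x ahead of the robot, y to its left, z up, the work surface at z = 0. Lengths are in m, angles in rad, forces in N, time in s.
With the tool pointing down it reaches from about 0.375 to 0.9 m from the base axis. Payload 3.1 kg.
Tool frame: the origin (TCP) lies on the centre line of the jaws, within the pads' length; the fingertips stand 14 mm ahead of it and the grasp point (between the pads) lies 5 mm behind it; y points along the fingers, z is the direction in which the jaws open and shut, and the axes are right-handed (so a half turn about y gives the same grasp; the last joint's range is limited). The gripper opens to 87 mm and grips with 3 to 60 N. Pads are 19 mm wide; open, the fingers measure 117 mm over their backs; the gripper's body (75 mm by 190 mm) begins 51 mm behind the grasp point.
Start: joints at [0.94, 0.527, 1.433, -0, 1.181, -0.178], TCP at [0.273, 0.562, 0.237] pointing down, gripper open.
Joint ranges: [-3.08, 3.08], [-0.75, 2.2], [0.22, 2.44], [-1.43, 4.57], [0, 2.65], [-2.85, 2.85]. Speed limits (rad/s): [2.79, 2.79, 3.14, 3.14, 3.14, 3.14].

## Interface

Orientations are given as a unit quaternion [x, y, z, w].
In Python, from rig import robot, vision gives the robot as it stands.
- The arm moves only by the shell command python3 -m crank 'ROWS' [FORCE]. ROWS is JSON, a list of rows, each a list of 7 numbers: the shift along the tool's x, y, z as a fraction of full scale, then the turn, a rotation vector about the tool's x, y, z as a fraction of full scale, then the gripper command: -1 is shut, 1 is fully open, values between are in proportion. In form: [[x, y, z, wx, wy, wz, grip], ...]. A call has 1 to 10 rows; each row is the pose to reach, as a shift and turn from the pose commanded when the call began, along the tool's axes at that moment, turning the shorter way round; what a row does not reach only later rows make up. Full scale, the value 1, is 50 cm for a shift and pi rad for a turn. A row lasts 1/8 s, in which the tool goes at most 62.5 mm and 10.7 degrees, less where a joint would pass 70% of its speed; a pose out of reach is approached as far as the arm can. A call with a number of a shift or a turn outside -1 to 1 is refused whole. A call with a gripper value outside its range is refused whole. The fingers move at their own pace and stop on an object; FORCE is the grip in N (left out, the last holds). Time passes only in rows, so rows that repeat a pose let the fingers close. It gives the time, the measured TCP pose, the force and the opening at its end, in the units of the state.
- robot.get_obs(): the state, without advancing time (a new reading comes with each control period).
- vision.camera(name): name is "scene" or "top" or "wrist"; returns the picture (480x640x3 uint8, blue, green, red); there is no depth.
- vision.camera_info(name): a dict with "vfov" (degrees; the focal length in pixels is half the picture's height over the tangent of half this angle, whatever the lens; pixels are square), "cx", "cy" (the principal point, pixels), "world_from_camera" (4x4, takes a point from camera to world coordinates); the wrist camera has in their place "tool_from_camera" (4x4, takes a point from camera to tool coordinates, whose origin is the TCP and whose axes are the tool frame's). Camera axes: x right, y up, looking along -z (the intrinsics and any distortion apply to the point x, -y, -z); pixel columns grow to the right and rows downward; lengths in m; the calibration is good to about 2 mm. A picture is of the moment at which its call begins: read the wrist's pose just before it. camera_info takes no time and is no camera call.
- robot.hand_in(): hands the job in, once; it reports no verdict.
The state is a dict: "time": time; "q": joint angles; "joint_velocities": joint speeds; "joint_torque": joint torques, N m; "position": TCP position; "tool_rot": TCP orientation; "ft_force": force on the tool from outside, world axes, zero at the start; "moment": the same for the moment, N m; "grip_width": finger opening in m.
Only numpy, scipy, OpenCV 4.12 (cv2) and the standard library are available. Lean on these libraries where they do the work, as an engineer would, in place of code of your own. Each camera call takes 0.05 s, during which the arm holds its last target.

## Working session

There is one attempt and no reset: what is moved stays moved. The work goes in short steps, Python scripts to look and compute and a shell command to move; the robot and the scene stay as the last step left them, time stands still between calls to the robot, and variables do not carry over. Pictures are saved under pics/ and viewed, and the job is handed in when it is done.

```bash
ls; mkdir -p pics
python3 - <<'E'
from rig import robot, vision
import cv2
o=robot.get_obs(); print(o)
for n in ("scene","top","wrist"):
    print(n,vision.camera_info(n)); cv2.imwrite(f"pics/{n}0.png",vision.camera(n))
E
```

```text
pics
{'time': 0.0, 'q': array([ 9.39506468e-01,  5.28474388e-01,  1.43386408e+00, -3.73086137e-06,
        1.18136083e+00, -1.78502921e-01]), 'joint_velocities': array([ 8.73572527e-04,  4.28653499e-04, -1.23410086e-03,  4.92346635e-04,
       -8.57968770e-05,  1.68917286e-03]), 'joint_torque': array([ 2.85709802e-04, -4.40031445e+01, -1.76594692e+01,  6.33283309e-02,
        5.82116819e-02, -1.59759838e-04]), 'position': array([0.27299289, 0.56147865, 0.23557868]), 'tool_rot': array([ 0.68974782, -0.15901206,  0.15842751, -0.68837768]), 'ft_force': array([ 0.15124823,  0.18318395, -0.15061672]), 'moment': array([0.00210237, 0.01892356, 0.01394793]), 'grip_width': 0.0870495505701212}
scene {'vfov': 56.4595115492211, 'cx': 322.8111471266583, 'cy': 246.94091953106033, 'world_from_camera': array([[-0.17342218, -0.7802349 ,  0.60096444,  1.1091837 ],
       [ 0.9847157 , -0.12738783,  0.11877427,  0.11773994],
       [-0.01611627,  0.61237721,  0.79040143,  0.77576721],
       [ 0.        ,  0.        ,  0.        ,  1.        ]])}
top {'vfov': 46.64749897346017, 'cx': 319.99381681715914, 'cy': 232.53664626272794, 'world_from_camera': array([[ 0.02266093,  0.99683706, -0.07617324,  0.51500752],
       [-0.99927886,  0.02026258, -0.03211227,  0.00538311],
       [-0.03046723,  0.076846  ,  0.99657736,  1.17187128],
       [ 0.        ,  0.        ,  0.        ,  1.        ]])}
wrist {'vfov': 59.98209517265053, 'cx': 314.1904731452551, 'cy': 240.63905748084244, 'tool_from_camera': array([[-1.21293339e-05, -9.61930572e-01, -2.73293935e-01,
        -7.35218345e-02],
       [ 3.08943180e-04,  2.73293919e-01, -9.61930527e-01,
        -1.48282686e-01],
       [ 9.99999952e-01, -9.60998740e-05,  2.93867016e-04,
        -1.51406606e-03],
       [ 0.00000000e+00,  0.00000000e+00,  0.00000000e+00,
         1.00000000e+00]])}
```

View pics/scene0.png

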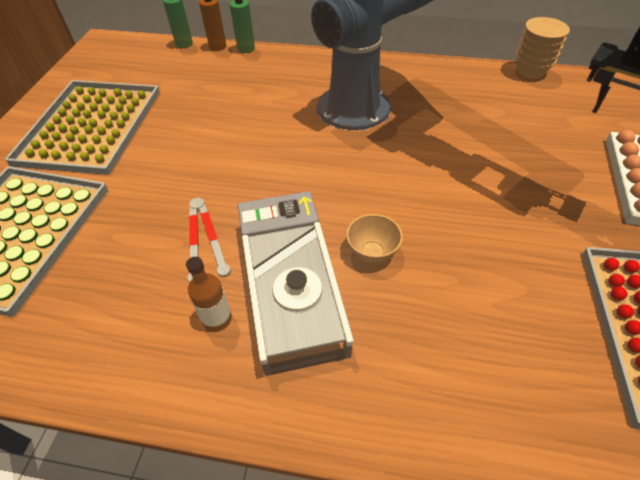

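View pics/top0.png

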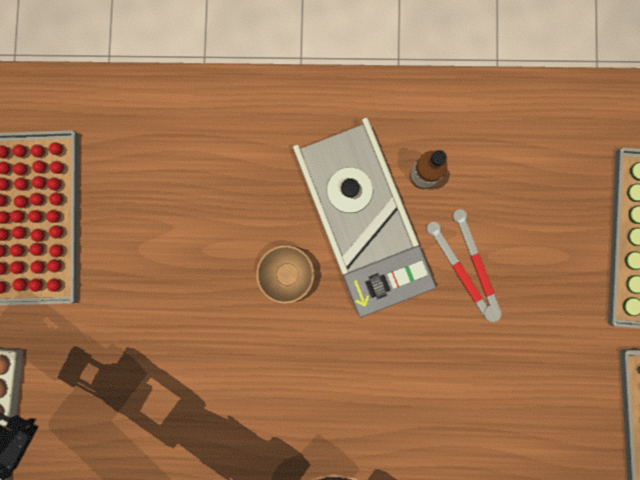

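View pics/wrist0.png

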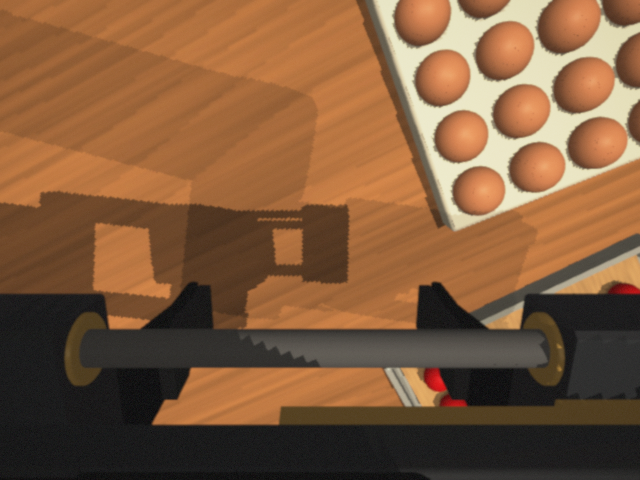

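The scene picture shows the slicer with its block at (278,213) and the wheel at (289,208). The top picture has the wheel at about (376,287), the gauge at (405,275) and the bowl at (286,273). I'll zoom in and measure these.

```bash
cat > h.py <<'E'
import numpy as np, cv2
from rig import robot, vision
from scipy.spatial.transform import Rotation as R
def cast(n,u,v,z,T=None):
    i=vision.camera_info(n); f=240/np.tan(np.radians(i["vfov"]/2))
    if T is None: T=i["world_from_camera"]
    d=T[:3,:3]@np.array([(u-i["cx"])/f,-(v-i["cy"])/f,-1]); p=T[:3,3]
    return p+d*(z-p[2])/d[2]
def proj(n,P,T=None):
    i=vision.camera_info(n); f=240/np.tan(np.radians(i["vfov"]/2))
    if T is None: T=i["world_from_camera"]
    c=T[:3,:3].T@(np.asarray(P)-T[:3,3]); return i["cx"]+f*c[0]/-c[2], i["cy"]-f*c[1]/-c[2]
def wristT(o=None):
    o=o or robot.get_obs(); T=np.eye(4); T[:3,:3]=R.from_quat(o["tool_rot"]).as_matrix(); T[:3,3]=o["position"]
    return T@vision.camera_info("wrist")["tool_from_camera"]
E
python3 - <<'E'
import cv2
a=cv2.imread('pics/top0.png')[235:325,330:450]; b=cv2.imread('pics/scene0.png')[185:245,230:330]
cv2.imwrite('pics/topz.png',cv2.resize(a,None,fx=6,fy=6,interpolation=2)); cv2.imwrite('pics/scenez.png',cv2.resize(b,None,fx=8,fy=8,interpolation=2))
E
```

```text
(no output)
```

View pics/topz.png

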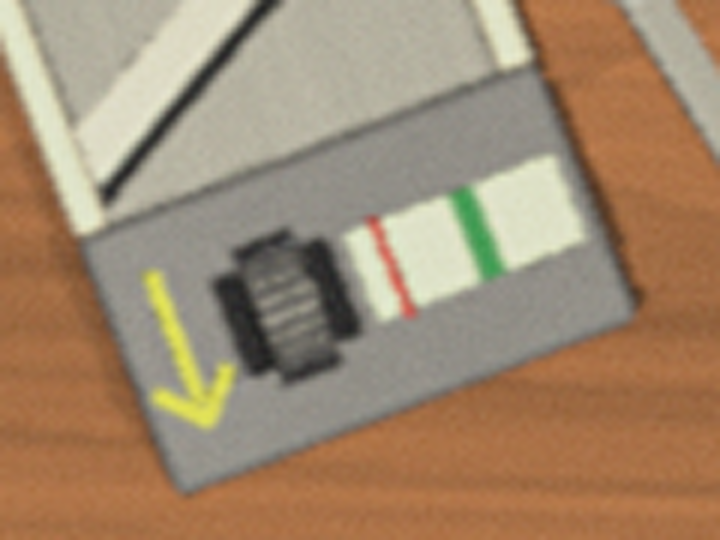

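View pics/scenez.png

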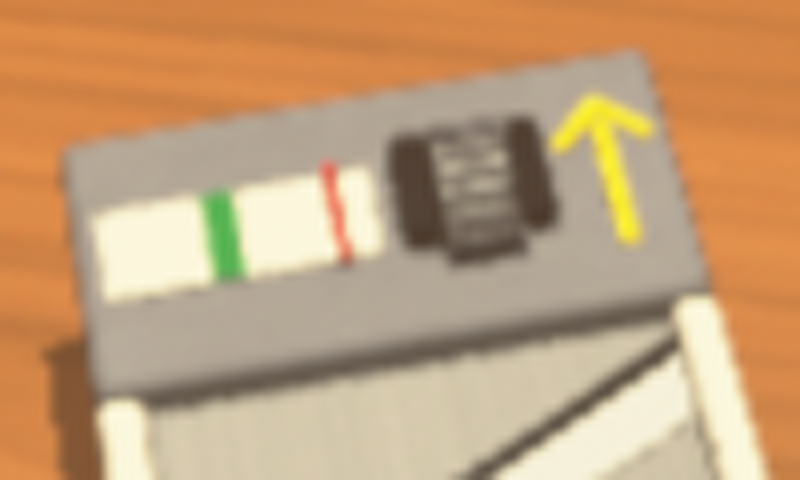

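The top zoom shows the block's corners at zoomed pixels (185,492), (632,312), (535,68) and (85,237). It also shows the red pointer at (391,268), the green band at (478,232), and no red ridge on top of the wheel.

Run:
```python
from h import *
W=lambda u,v,z:cast("top",330+u/6-.4,235+v/6-.4,z)
S=lambda u,v,z:cast("scene",230+u/8-.4,185+v/8-.4,z)
A=[W(185,492,.085),W(632,312,.085),W(535,68,.085),W(85,237,.085)]
B=[S(640,50,.085),S(65,150,.085),S(98,395,.085),S(708,292,.085)]
for n,P in (("top",A),("scene",B)):
    print(n,[p[:2].round(4) for p in P])
    # local coords
    L=np.array([[-.045,.055],[-.045,-.105],[.045,-.105],[.045,.055]])
    Q=np.array(P)[:,:2]; lc,qc=L.mean(0),Q.mean(0)
    H=(L-lc).T@(Q-qc); th=np.arctan2(H[0,1]-H[1,0],H[0,0]+H[1,1])
    Rm=np.array([[np.cos(th),-np.sin(th)],[np.sin(th),np.cos(th)]]); o=qc-Rm@lc
    print("origin",o.round(4),"yaw",th,"res",((Q-o)@Rm-L).round(4).tolist())
    c=W if n=="top" else S
    z=.087
    for nm,(u,v) in dict(red=(391,268) if n=="top" else (337,212),green=(478,232) if n=="top" else (222,237),arrowtip=(208,430) if n=="top" else (595,95)).items():
        print(nm,((c(u,v,z)[:2]-o)@Rm).round(4))
    # wheel top center
    u,v=(288,302) if n=="top" else (475,185)
    print("wheel",c(u,v,.1035)[:2].round(4),((c(u,v,.1035)[:2]-o)@Rm).round(4))
```

```text
top [array([ 0.4368, -0.0415]), array([ 0.4978, -0.1842]), array([ 0.5759, -0.1524]), array([ 0.5179, -0.0077])]
origin [ 0.4976 -0.0733] yaw 0.3920815613552991 res [[0.001, -0.0023], [0.0029, 0.0025], [-0.0028, 0.002], [-0.0011, -0.0022]]
red [-0.001  -0.0355]
green [-0.0003 -0.0658]
arrowtip [-0.0281  0.0385]
wheel [ 0.4988 -0.0723] [0.0015 0.0005]
scene [array([ 0.4372, -0.041 ]), array([ 0.4978, -0.1847]), array([ 0.5777, -0.1522]), array([ 0.5196, -0.0072])]
origin [ 0.4986 -0.0732] yaw 0.389482448251945 res [[0.0004, -0.0019], [0.0019, 0.0021], [-0.0018, 0.0018], [-0.0005, -0.002]]
red [-0.0027 -0.0357]
green [-0.0009 -0.0661]
arrowtip [-0.0289  0.0377]
wheel [ 0.5093 -0.0692] [ 0.0114 -0.0004]
```

```bash
cat >> h.py <<'E'
O=np.array([.498,-.073]); YAW=.391
SR=R.from_euler('z',YAW).as_matrix()
def s2w(p): return SR@np.array(p)+np.r_[O,0]
def tgt(p,Rt,o=None):
    o=o or robot.get_obs(); r=R.from_quat(o["tool_rot"])
    sh=r.inv().apply(p-o["position"])/.5; rv=(r.inv()*R.from_matrix(Rt)).as_rotvec()/np.pi
    return sh.round(4),rv.round(4)
# jaws along slicer x, tool down (y=-z)
def tool(zax): z=SR@np.array(zax,float); y=np.array([0,0,-1.]); return np.c_[np.cross(y,z),y,z]
def loc(o=None):
    o=o or robot.get_obs(); return (SR.T@(o["position"]-np.r_[O,0])).round(4)
E
python3 - <<'E'
from h import *
o=robot.get_obs(); print(R.from_quat(o["tool_rot"]).as_matrix().round(3))
for z in ([1,0,0],[-1,0,0],[0,1,0],[0,-1,0]): print(z,tgt(s2w([.0,0,.237]),tool(z)))
for n,u,v,z in (("oil cap",438,158,.19),("oil base",424,182,0.0),("guard",350,187,.118),("bowl",286,275,.06)):
    p=cast("top",u,v,z); print(n,p.round(3),(SR.T@(p-np.r_[O,0])).round(3))
E
```

```text
[[ 0.899 -0.001  0.437]
 [-0.437 -0.001  0.899]
 [-0.    -1.    -0.002]]
[1, 0, 0] (array([ 0.9597, -0.0011, -0.9446]), array([5.000e-04, 2.314e-01, 1.000e-04]))
[-1, 0, 0] (array([ 0.9597, -0.0011, -0.9446]), array([ 1.000e-04, -7.686e-01, -7.000e-04]))
[0, 1, 0] (array([ 0.9597, -0.0011, -0.9446]), array([ 0.0005, -0.2686, -0.0003]))
[0, -1, 0] (array([ 0.9597, -0.0011, -0.9446]), array([4.000e-04, 7.314e-01, 6.000e-04]))
oil cap [ 0.727 -0.17   0.19 ] [ 0.175 -0.177  0.19 ]
oil base [ 0.716 -0.174  0.   ] [ 0.163 -0.177  0.   ]
guard [ 0.684 -0.016  0.118] [ 0.194 -0.018  0.118]
bowl [0.514 0.107 0.06 ] [0.083 0.161 0.06 ]
```

```bash
python3 -m crank '[[0.96,0,-0.945,0,0.2314,0,-1],[0.96,0,-0.945,0,0.2314,0,-1],[0.96,0,-0.945,0,0.2314,0,-1],[0.96,0,-0.945,0,0.2314,0,-1],[0.96,0,-0.945,0,0.2314,0,-1],[0.96,0,-0.945,0,0.2314,0,-1],[0.96,0,-0.945,0,0.2314,0,-1],[0.96,0,-0.945,0,0.2314,0,-1],[0.96,0,-0.945,0,0.2314,0,-1],[0.96,0,-0.945,0,0.2314,0,-1]]' 20
python3 - <<'E'
from h import *
print(loc(),tgt(s2w([.02,0,.16]),tool([1,0,0])))
E
```

```text
time: 1.4
position: [0.4825, -0.0292, 0.2365]
tool_rot: [-0.587, 0.393, -0.394, 0.588]
ft_force: [1.4, 0.2, -0.5]
grip_width: 0.0016
[0.0023 0.0465 0.2365] (array([0.0929, 0.1531, 0.0353]), array([-0.0001, -0.0001, -0.    ]))
```

```bash
python3 -m crank '[[0.093,0.13,0.035,0,0,0,-1],[0.093,0.13,0.035,0,0,0,-1],[0.093,0.13,0.035,0,0,0,-1]]'
python3 - <<'E'
from h import *
o=robot.get_obs(); T=wristT(o); im=vision.camera("wrist"); cv2.imwrite("pics/w1.png",im)
print(loc(o),tgt(s2w([.02,0,.145]),tool([1,0,0]),o), o["ft_force"])
for nm,p in dict(rim=[0,0,.1035],red=[0,-.0356,.086],green=[0,-.066,.086],tip=[.02,0,.131],c1=[-.045,.055,.085],c2=[.045,.055,.085]).items(): print(nm,np.round(proj("wrist",s2w(p),T),1))
s=vision.camera("scene"); cv2.imwrite("pics/s1.png",cv2.resize(s[130:260,210:350],None,fx=4,fy=4,interpolation=2))
E
```

```text
time: 1.78
position: [0.515, -0.0631, 0.1703]
tool_rot: [0.588, -0.395, 0.392, -0.587]
ft_force: [-0.6, 1.0, -0.8]
grip_width: 0.0003
[0.0195 0.0027 0.1703] (array([0.0055, 0.0506, 0.0011]), array([ 0.0009, -0.0002, -0.0009])) [-0.60634068  1.03575711 -0.75949358]
rim [279.4 266.2]
red [283.1 311.8]
green [284.1 356. ]
tip [316. 285.]
c1 [198.8 161.4]
c2 [361.  161.3]
```

View pics/w1.png

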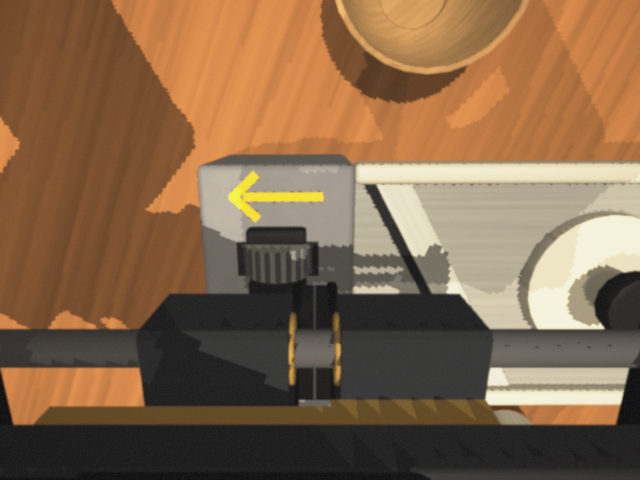

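View pics/s1.png

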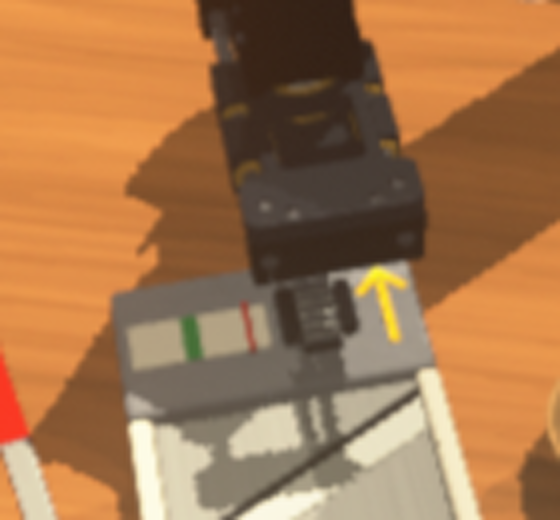

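```bash
python3 -m crank '[[0.0055,0.096,-0.015,0,0,0,-1],[0.0055,0.096,-0.015,0,0,0,-1],[0.0055,0.096,-0.015,0,0,0,-1]]'
python3 - <<'E'
from h import *
o=robot.get_obs()
print(loc(o),tgt(s2w([.012,0,.1165]),tool([1,0,0]),o), o["ft_force"],o["grip_width"])
E
```

```text
time: 2.25
position: [0.5108, -0.0682, 0.1253]
tool_rot: [-0.588, 0.392, -0.394, 0.588]
ft_force: [0.2, 0.3, 0.6]
grip_width: 0.0002
[ 0.0137 -0.0004  0.1253] (array([-0.0008,  0.0175, -0.0034]), array([-0.0006,  0.0004,  0.0004])) [0.18731466 0.28905538 0.60758938] 0.000217006704567622
```

```bash
python3 -m crank '[[0,0.016,0,0,0,0,-1],[0,0.016,0,0,0,0,-1],[0,0.016,0,0,0,0,-1]]'; python3 -m crank '[[0,0.003,0,0,0,0,-1],[0,0.003,0,0,0,0,-1]]';  python3 - <<'E'
from h import *
o=robot.get_obs()
print(loc(o),tgt(s2w([.012,0,.1165]),tool([1,0,0]),o), o["ft_force"],o["grip_width"])
E
```

```text
time: 2.62
position: [0.5105, -0.0687, 0.116]
tool_rot: [-0.587, 0.393, -0.394, 0.588]
ft_force: [-0.1, 0.5, 2.0]
grip_width: 0.0004
time: 2.88
position: [0.5116, -0.0684, 0.1152]
tool_rot: [-0.586, 0.393, -0.395, 0.588]
ft_force: [1.8, 3.3, 6.6]
grip_width: 0.0004
[ 0.0143 -0.001   0.1152] (array([-0.0019, -0.0026, -0.0047]), array([-0.0012, -0.0004,  0.0003])) [1.80707924 3.3058372  6.56435994] 0.0003962204269403474
```

```bash
python3 -m crank '[[0,0,-0.014,0,0,0,-1],[0,-0.001,-0.028,0,0,0,-1]]'; python3 -m crank '[[0,0.001,-0.014,0,0,0,-1],[0,0.002,-0.025,0,0,0,-1]]'
python3 - <<'E'
from h import *
o=robot.get_obs()
print(loc(o), o["ft_force"],o["grip_width"])
s=vision.camera("scene"); cv2.imwrite("pics/s2.png",cv2.resize(s[130:260,210:350],None,fx=4,fy=4,interpolation=2))
E
```

```text
time: 3.12
position: [0.4997, -0.0736, 0.1172]
tool_rot: [-0.586, 0.392, -0.396, 0.589]
ft_force: [1.3, 4.9, 17.3]
grip_width: 0.0001
time: 3.38
position: [0.4869, -0.079, 0.1162]
tool_rot: [-0.587, 0.392, -0.395, 0.588]
ft_force: [-2.7, 0.6, 16.5]
grip_width: 0.0004
[-0.0125 -0.0014  0.1162] [-2.68603601  0.6218954  16.45333778] 0.0003906600270640969
```

View pics/s2.png

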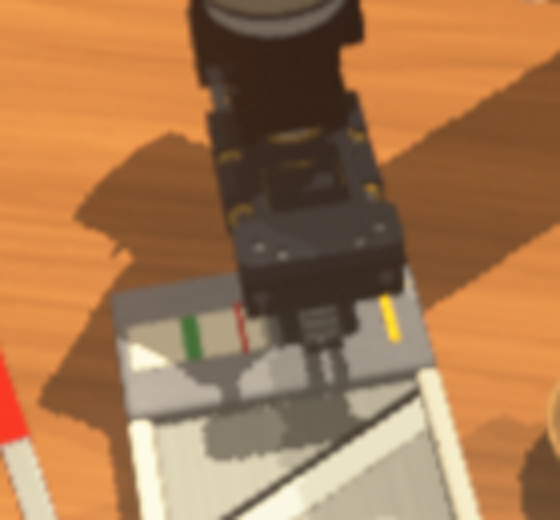

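The stroke drove the wheel: the red pointer moved from about (250,326) to (241,328) in the zoom, with the green band at (191,338). I'll write a pointer gauge.

```bash
cat >> h.py <<'E'
def gauge(fn=None,im=None):
    if im is None: im=vision.camera("scene")
    if fn: cv2.imwrite(fn,cv2.resize(im[130:260,210:350],None,fx=4,fy=4,interpolation=2))
    poly=np.array([proj("scene",s2w([a,b,.086])) for a,b in ((-.02,-.025),(-.02,-.1),(.02,-.1),(.02,-.025))])
    m=np.zeros(im.shape[:2],np.uint8); cv2.fillPoly(m,[poly.round().astype(int)],1)
    b,g,r=[im[...,k].astype(float) for k in range(3)]
    out={}
    for nm,w in (("red",np.where(r>1.25*g,r-g,0)*(r>1.25*b)),("green",np.where(g>1.2*r,g-r,0))):
        w=w*m; v,u=np.nonzero(w>12)
        if len(u)==0: out[nm]=None; continue
        L=np.array([SR.T@(cast("scene",a,c,.086)-np.r_[O,0]) for a,c in zip(u,v)])
        out[nm]=(round(1000*np.average(L[:,1],weights=w[v,u]),2),len(u))
    if out["red"] and out["green"]:
        d=out["red"][0]-out["green"][0]; out["rad"]=round(12.566-d/18*6.2832,2)
    return out
E
python3 - <<'E'
from h import *
print(gauge(im=cv2.imread("pics/scene0.png"))); print(gauge())
E
```

```text
{'red': (np.float64(-36.4), 23), 'green': (np.float64(-66.08), 40), 'rad': np.float64(2.21)}
{'red': (np.float64(-39.61), 43), 'green': (np.float64(-66.21), 35), 'rad': np.float64(3.28)}
```

```bash
python3 -m crank '[[0,-0.03,0,0,0,0,-1],[0,-0.03,0.056,0,0,0,-1],[0,-0.03,0.056,0,0,0,-1],[0,-0.002,0.056,0,0,0,-1],[0,-0.002,0.056,0,0,0,-1],[0,-0.003,0.038,0,0,0,-1],[0,-0.003,0.02,0,0,0,-1],[0,-0.002,0,0,0,0,-1],[0,-0.002,0,0,0,0,-1]]'
python3 - <<'E'
from h import *
o=robot.get_obs()
print(loc(o), o["ft_force"],o["grip_width"]); print(gauge("pics/s3.png"))
E
```

```text
time: 4.6
position: [0.4845, -0.0799, 0.1161]
tool_rot: [0.588, -0.393, 0.393, -0.587]
ft_force: [-3.5, -1.9, 18.7]
grip_width: 0.0005
[-0.0151 -0.0013  0.1161] [-3.46051907 -1.90814035 18.74230013] 0.000485447301318378
{'red': (np.float64(-43.49), 41), 'green': (np.float64(-66.19), 34), 'rad': np.float64(4.64)}
```

```bash
python3 -m crank '[[0,-0.03,0,0,0,0,-1],[0,-0.03,0.058,0,0,0,-1],[0,-0.03,0.058,0,0,0,-1],[0,-0.001,0.058,0,0,0,-1],[0,-0.001,0.058,0,0,0,-1],[0,-0.003,0.038,0,0,0,-1],[0,-0.003,0.02,0,0,0,-1],[0,-0.002,0,0,0,0,-1],[0,-0.002,0,0,0,0,-1]]'
python3 - <<'E'
from h import *
o=robot.get_obs()
print(loc(o), o["ft_force"],o["grip_width"]); print(gauge("pics/s4.png"))
E
```

```text
time: 5.78
position: [0.4837, -0.0797, 0.1162]
tool_rot: [0.588, -0.394, 0.393, -0.587]
ft_force: [-3.0, -1.1, 12.2]
grip_width: 0.0003
[-0.0157 -0.0007  0.1162] [-2.95886946 -1.05824212 12.19157532] 0.00026683859045980804
{'red': (np.float64(-47.93), 38), 'green': (np.float64(-66.18), 34), 'rad': np.float64(6.2)}
```

```bash
python3 -m crank '[[0,-0.03,0,0,0,0,-1],[0,-0.03,0.058,0,0,0,-1],[0,-0.03,0.058,0,0,0,-1],[0,0,0.058,0,0,0,-1],[0,0,0.058,0,0,0,-1],[0,-0.002,0.038,0,0,0,-1],[0,-0.002,0.02,0,0,0,-1],[0,0,0,0,0,0,-1],[0,0,0,0,0,0,-1]]'
python3 - <<'E'
from h import *
o=robot.get_obs()
print(loc(o), o["ft_force"],o["grip_width"]); print(gauge("pics/s5.png"))
E
```

```text
time: 6.95
position: [0.4836, -0.0796, 0.1162]
tool_rot: [0.588, -0.394, 0.393, -0.587]
ft_force: [-3.1, -0.6, 9.1]
grip_width: 0.0007
[-0.0159 -0.0006  0.1162] [-3.08952526 -0.5754886   9.07260641] 0.0006610318858162113
{'red': (np.float64(-52.21), 39), 'green': (np.float64(-66.2), 35), 'rad': np.float64(7.68)}
```

View pics/s5.png

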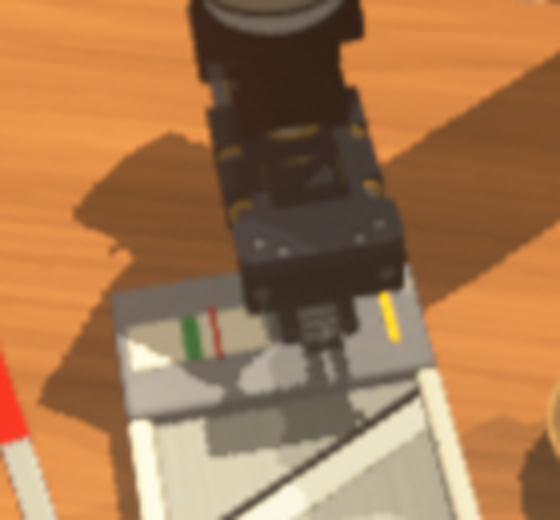

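The pointer is now at zoomed (215,331), close to the green band at (191,338), and the wheel is past one turn.

```bash
python3 -m crank '[[0,-0.03,0,0,0,0,-1],[0,-0.03,0.058,0,0,0,-1],[0,-0.03,0.058,0,0,0,-1],[0,0,0.058,0,0,0,-1],[0,0,0.058,0,0,0,-1],[0,-0.002,0.038,0,0,0,-1],[0,-0.002,0.02,0,0,0,-1],[0,0,0,0,0,0,-1],[0,0,0,0,0,0,-1]]'
python3 - <<'E'
from h import *
o=robot.get_obs()
print(loc(o), o["ft_force"],o["grip_width"]); print(gauge("pics/s6.png"))
E
```

```text
time: 8.12
position: [0.4832, -0.0794, 0.1156]
tool_rot: [0.588, -0.394, 0.392, -0.587]
ft_force: [-2.8, -2.9, 7.6]
grip_width: 0.0007
[-0.0162 -0.0003  0.1156] [-2.80925813 -2.88088997  7.55927849] 0.0007226416340877567
{'red': (np.float64(-56.26), 39), 'green': (np.float64(-66.19), 34), 'rad': np.float64(9.1)}
```

```bash
python3 -m crank '[[0,-0.03,0,0,0,0,-1],[0,-0.03,0.058,0,0,0,-1],[0,-0.03,0.058,0,0,0,-1],[0,0,0.058,0,0,0,-1],[0,0,0.058,0,0,0,-1],[0,-0.002,0.038,0,0,0,-1],[0,-0.002,0.02,0,0,0,-1],[0,0,0,0,0,0,-1],[0,0,0,0,0,0,-1]]'
python3 - <<'E'
from h import *
o=robot.get_obs()
print(loc(o), o["ft_force"],o["grip_width"]); print(gauge("pics/s7.png"))
E
```

```text
time: 9.3
position: [0.4831, -0.0793, 0.1152]
tool_rot: [0.588, -0.394, 0.392, -0.587]
ft_force: [-2.9, -2.9, 6.5]
grip_width: 0.0007
[-0.0161 -0.0002  0.1152] [-2.92131712 -2.87441283  6.47202896] 0.0006800781898115228
{'red': (np.float64(-59.16), 37), 'green': (np.float64(-67.43), 22), 'rad': np.float64(9.68)}
```

Run:
```python
from h import *
im=vision.camera("scene"); print(gauge(im=im)); cv2.imwrite("pics/s8.png",cv2.resize(im[195:230,230:290],None,fx=12,fy=12,interpolation=0))
```

```text
{'red': (np.float64(-60.23), 33), 'green': (np.float64(-67.42), 23), 'rad': np.float64(10.06)}
```

View pics/s8.png

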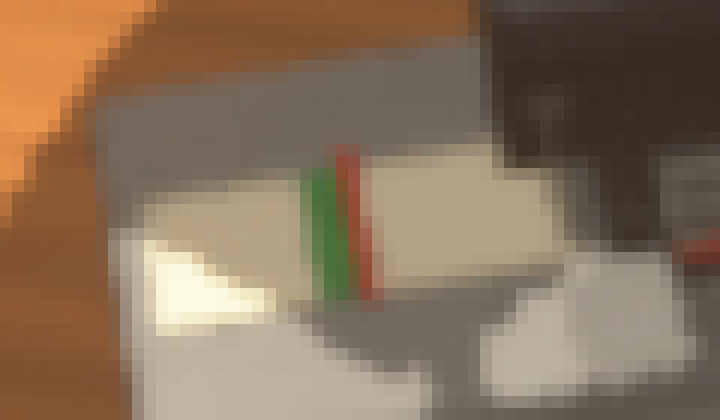

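The pointer (zoomed (355,220)) touches the green band's right edge at (335,235). The red ridge shows low on the wheel's +x side at (700,248). One more normal stroke, then I'll check with the arm lifted.

```bash
python3 -m crank '[[0,-0.03,0,0,0,0,-1],[0,-0.03,0.058,0,0,0,-1],[0,-0.03,0.058,0,0,0,-1],[0,0,0.058,0,0,0,-1],[0,0,0.058,0,0,0,-1],[0,-0.002,0.038,0,0,0,-1],[0,-0.002,0.02,0,0,0,-1],[0,0,0,0,0,0,-1],[0,0,0,0,0,0,-1]]'; python3 -m crank '[[0,-0.04,0,0,0,0,-1],[0,-0.1,-0.1,0,0,0,-1],[0,-0.1,-0.2,0,0,0,-1],[0,-0.1,-0.2,0,0,0,-1]]'
python3 - <<'E'
from h import *
o=robot.get_obs()
print(loc(o), o["ft_force"],o["grip_width"])
im=vision.camera("scene"); print(gauge(im=im)); a=cv2.resize(im[190:230,230:315],None,fx=9,fy=9,interpolation=0)
cv2.imwrite("pics/s9.png",a)
t=vision.camera("top");cv2.imwrite("pics/t9.png",cv2.resize(t[255:315,345:440],None,fx=8,fy=8,interpolation=0))
E
```

```text
time: 10.52
position: [0.4834, -0.0795, 0.1153]
tool_rot: [0.588, -0.394, 0.393, -0.587]
ft_force: [-1.7, -1.7, 9.9]
grip_width: 0.0004
time: 11.02
position: [0.3879, -0.1161, 0.1645]
tool_rot: [0.587, -0.397, 0.392, -0.587]
ft_force: [-0.4, -0.2, 0.1]
grip_width: 0.0007
[-0.1182  0.0021  0.1645] [-0.35670794 -0.2491894   0.13835009] 0.0007140986870122223
{'red': (np.float64(-66.74), 24), 'green': (np.float64(-62.61), 4), 'rad': np.float64(14.01)}
```

View pics/s9.png

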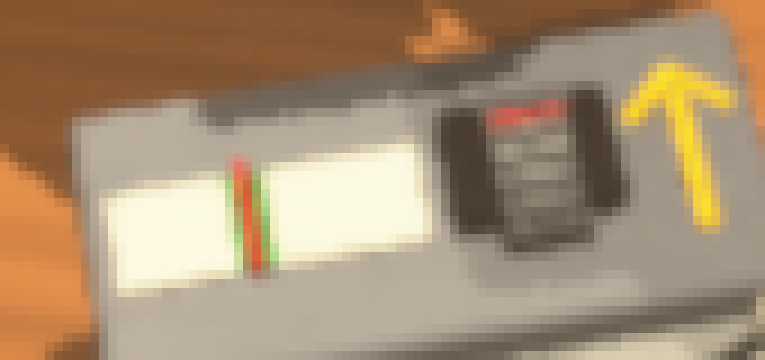

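View pics/t9.png

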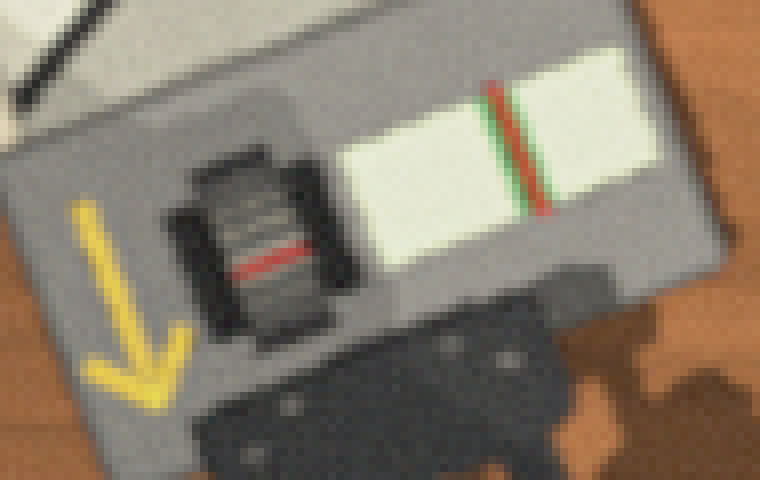

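Both pictures show the red pointer in the middle of the green band, at scene zoom (250,225) and top zoom (518,150). The red ridge at top zoom (270,262) is just past the top of the wheel, so it stands about 0.2 to 0.3 rad past two turns. I'll back off and hand in.

```bash
python3 -m crank '[[0,-0.12,0,0,0,0,-1],[0,-0.2,0,0,0,0,-1],[0,-0.2,0,0,0,0,-1],[0,-0.2,0,0,0,0,-1],[0,-0.2,0,0,0,0,-1]]'
python3 - <<'E'
from h import *
o=robot.get_obs(); print(loc(o),o["ft_force"],abs(o["joint_velocities"]).max())
t=vision.camera("top"); cv2.imwrite("pics/t10.png",t); print(gauge())
a=cv2.imread("pics/top0.png")
d=cv2.absdiff(a,t).max(2)
for n,(x,y,w,h) in dict(bowl=(250,240,68,65),oil=(405,145,45,48),tongs=(425,205,78,120),guard=(322,162,55,55)).items(): print(n,(d[y:y+h,x:x+w]>60).sum())
E
```

```text
time: 11.75
position: [0.3925, -0.1164, 0.2641]
tool_rot: [0.588, -0.394, 0.392, -0.588]
ft_force: [0.0, 0.3, -0.4]
grip_width: 0.0004
[-1.141e-01  1.000e-04  2.641e-01] [ 0.02436984  0.2680007  -0.39060388] 0.002567737203589132
{'red': (np.float64(-66.75), 24), 'green': (np.float64(-62.61), 4), 'rad': np.float64(14.01)}
bowl 0
oil 0
tongs 799
guard 0
```

View pics/t10.png

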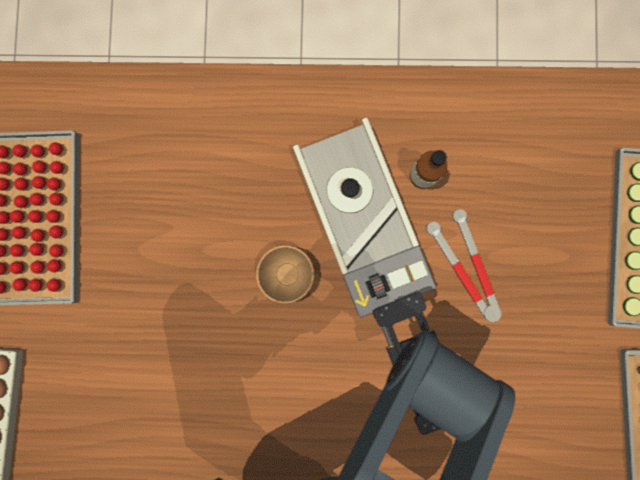

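The arm is clear and all four loose things are where they were; the difference at the tongs is the arm and its shadow (joint at (492,313) as before).

```bash
python3 -c "
from rig import robot; print(robot.hand_in())"
```

```text
the job is handed in; nothing more can be done
None
```

The blade lock is loosened to about two full turns and the job is handed in, after about 12 s of the 58 s allowed. I closed the gripper and rolled the fingertips across the top of the wheel in seven strokes, about 1.1 to 1.6 rad each. The wheel started about 2 rad slack.

**Wheel position:** The last pictures show the pointer at -66.75 mm, against -66.2 mm for the middle of the green band. The red ridge is just past the top, so the wheel stands at roughly 12.8 rad (target 12.57).

**Clearance:** The arm is raised and clear of everything, and the wrist force reads about 0 N. In the top camera the bowl, bottle and food pusher show no change. The tongs region did show changed pixels, but these are the arm and its shadow, and the tongs look unmoved.

**Checks that disagreed:**
- **Gauge reading:** My gauge script's final figure of 14.0 rad is wrong. The pointer covers most of the green band there, which spoils that reference, so I used the fixed green position and the ridge instead.
- **Pressing force:** The early strokes pressed with up to about 19 N, above the suggested 5 to 12 N. I corrected this, and the last four strokes ended at about 6 to 10 N.

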